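Put the doming punches back in their stand

TASK

Clear the silversmith's bench: stand each of the four ball-headed doming punches upright in the well of the wooden stand that has the same colour as its sleeve. Leave the two punches with square brass heads standing where they are.

Things in the scene. Friction and masses are not known exactly. Their poses are not given: they have to be found in the camera images.
- punch_red: Ball-headed doming punch with a red sleeve, standing upright on its foot, 89 mm tall. From below: steel foot disc 32 mm across and 6 mm high, steel shank 22 mm across up to 34 mm, red plastic grip sleeve 40 mm across from 34 to 64 mm (grip it here), then a polished steel ball 26 mm across sitting on top. About 0.2 kg. Origin: centre of the underside of the foot; z points up along the punch. Stands on the bench (height 0) at the start.
- punch_blue: Ball-headed doming punch with a blue sleeve, standing upright on its foot, 89 mm tall. From below: steel foot disc 32 mm across and 6 mm high, steel shank 22 mm across up to 34 mm, blue plastic grip sleeve 40 mm across from 34 to 64 mm (grip it here), then a polished steel ball 26 mm across sitting on top. About 0.2 kg. Origin: centre of the underside of the foot; z points up along the punch. Stands on the bench (height 0) at the start.
- punch_yellow: Ball-headed doming punch with a yellow sleeve, standing upright on its foot, 89 mm tall. From below: steel foot disc 32 mm across and 6 mm high, steel shank 22 mm across up to 34 mm, yellow plastic grip sleeve 40 mm across from 34 to 64 mm (grip it here), then a polished steel ball 26 mm across sitting on top. About 0.2 kg. Origin: centre of the underside of the foot; z points up along the punch. Stands on the bench (height 0) at the start.
- punch_green: Ball-headed doming punch with a green sleeve, standing upright on its foot, 89 mm tall. From below: steel foot disc 32 mm across and 6 mm high, steel shank 22 mm across up to 34 mm, green plastic grip sleeve 40 mm across from 34 to 64 mm (grip it here), then a polished steel ball 26 mm across sitting on top. About 0.2 kg. Origin: centre of the underside of the foot; z points up along the punch. Stands on the bench (height 0) at the start.
- square_red: Look-alike that does not belong in the stand: same foot, shank and red sleeve as the red punch, but with a flat square brass head 27 by 27 mm, 16 mm thick, instead of the steel ball; 84 mm tall. Must stay standing where it is. Origin: centre of the underside of the foot; z up.
- square_blue: Look-alike that does not belong in the stand: same foot, shank and blue sleeve as the blue punch, but with a flat square brass head 27 by 27 mm, 16 mm thick, instead of the steel ball; 84 mm tall. Must stay standing where it is. Origin: centre of the underside of the foot; z up.
- well_red: Square open-topped red well of the punch stand: 58 by 58 mm outside, 50 by 50 mm inside, 24 mm high, walls and floor 4 mm thick. Fixed in a low dark wooden tray (172 by 172 mm, rim 20 mm above the bench) with the three other wells in two rows of two, 80 mm apart centre to centre; which colour is where varies. The tray cannot move. Origin: centre of the well's underside, 5 mm above the bench, so a seated punch stands 9 mm above the bench; x and y along its sides, z up.
- well_blue: Square open-topped blue well of the punch stand: 58 by 58 mm outside, 50 by 50 mm inside, 24 mm high, walls and floor 4 mm thick. Fixed in a low dark wooden tray (172 by 172 mm, rim 20 mm above the bench) with the three other wells in two rows of two, 80 mm apart centre to centre; which colour is where varies. The tray cannot move. Origin: centre of the well's underside, 5 mm above the bench, so a seated punch stands 9 mm above the bench; x and y along its sides, z up.
- well_yellow: Square open-topped yellow well of the punch stand: 58 by 58 mm outside, 50 by 50 mm inside, 24 mm high, walls and floor 4 mm thick. Fixed in a low dark wooden tray (172 by 172 mm, rim 20 mm above the bench) with the three other wells in two rows of two, 80 mm apart centre to centre; which colour is where varies. The tray cannot move. Origin: centre of the well's underside, 5 mm above the bench, so a seated punch stands 9 mm above the bench; x and y along its sides, z up.
- well_green: Square open-topped green well of the punch stand: 58 by 58 mm outside, 50 by 50 mm inside, 24 mm high, walls and floor 4 mm thick. Fixed in a low dark wooden tray (172 by 172 mm, rim 20 mm above the bench) with the three other wells in two rows of two, 80 mm apart centre to centre; which colour is where varies. The tray cannot move. Origin: centre of the well's underside, 5 mm above the bench, so a seated punch stands 9 mm above the bench; x and y along its sides, z up.

How it is judged:
By the outcome, as a careful person would: the job done as asked, in the order asked, and still so for the second after the job is handed in, with the robot touching nothing.
It also fails if it takes over 106 s, if anything falls off the work surface, if the arm or the gripper's body presses on something with over 40 N, if the wrist force passes 120 N, or if a joint passes its speed limit or range.

ROBOT

A 6-joint arm with a two-finger parallel gripper is mounted at the origin on the work surface. World frame = base frame: x ahead of the robot, y to its left, z up, the work surface at z = 0. Lengths are in m, angles in rad, forces in N, time in s.
With the tool pointing down it reaches from about 0.4 to 0.825 m from the base axis. Payload 7 kg.
Tool frame: the origin (TCP) lies midway between the tips of the shut fingers; the grasp point (between the pads) lies 19 mm behind it; z points along the fingers, y is the line along which they close (so a half turn about z gives the same grasp; the last joint's range is limited). The gripper opens to 88 mm and grips with 3 to 60 N. Pads are 19 mm wide; open, the fingers measure 130 mm over their backs; the gripper's body (78 mm by 193 mm) begins 47 mm behind the grasp point.
Start: joints at [-0.927, 0.359, 0.012, 0, -1.224, -0.288], TCP at [0.235, -0.633, 0.227] pointing down, gripper open.
Joint ranges: [-3.07, 3.07], [-1.43, 2.12], [-1.02, 1.25], [-3.03, 1.67], [-3.05, -0], [-3.03, 3.03]. Speed limits (rad/s): [2.39, 2.39, 3.01, 3.14, 3.14, 3.14].

INTERFACE

Orientations are given as [roll, pitch, yaw] about the fixed x, y, z axes, in that order (R = Rz(yaw) Ry(pitch) Rx(roll)).
In Python, from station import get_state, grab_frame, calibration, job_done, boxes_of, regions_of, spot_point gives the robot as it stands. The module is installed in compiled form; this text tells all that it offers.
- The arm moves only by the tool arm_command, never from a script. Its argument "commands" is a list of rows, each an object of numbers: "tx", "ty", "tz": the shift along the tool's x, y, z each as a share of 25 cm, from -1 to 1; "twist": the turn about the tool's z as a share of 180 degrees, from -1 to 1. A call has exactly 8 rows; each row is the pose to reach, as a shift and turn from the pose commanded when the call began, along the tool's axes at that moment, turning the shorter way round; what a row does not reach only later rows make up. A row lasts 1/12 s, in which the tool goes at most 41.7 mm and 7.16 degrees, less where a joint would pass 70% of its speed; a pose out of reach is approached as far as the arm can. A call with a number of a shift or a turn outside -1 to 1 is refused whole. A call with a gripper value outside its range is refused whole. "claw" is the opening, from 0 (shut) to 1 (fully open), set as the call begins (left out, the last holds). The fingers move at their own pace and stop on an object; "grip_force" is the grip in N (left out, the last holds). Time passes only in rows, so rows that repeat a pose let the fingers close, or fill a call up. It gives the time, the measured TCP pose, the force, the opening and the grip force at its end, in the units of the state.
- get_state(): the state, without advancing time (a new reading comes with each control period).
- grab_frame(name): name is "scene" or "top" or "wrist"; returns the picture (384x512x3 uint8, red, green, blue); there is no depth.
- calibration(name): a dict with "camera_matrix" (3x3 intrinsics, pixels), "k1" (the pictures are not rectified: a ray, as slopes to the right and down, at radius r is drawn at 1 + k1 r^2 times it, then the intrinsics apply), "extrinsics" (4x4, takes a point from camera to world coordinates). Camera axes: x right, y down, z forward; pixel columns grow to the right and rows downward; lengths in m; the calibration is good to about 2 mm. A picture is of the moment at which its call begins: read the wrist's pose just before it. calibration takes no time and is no camera call; for the wrist camera it gives the pose at the moment of the call.
- job_done(): hands the job in; it is judged then, once.
Trained networks look in the newest picture that a camera, given by its name, has taken for a name from the list of things; names that differ only in an ending like _2 or _b are one class to them, and where a whole thing is asked for, a point or a joint stands for the part that bears it (a point fixed in the world has none). Each returns a list of dicts, best first, with "score" (0 to 1); they miss things now and then, are a little off and sometimes report something else, mostly with a low value. They report only what shows in the picture. A call takes as long as a camera call.
- boxes_of(query, camera): "rect" ([left, top, right, bottom] in pixels, round what is visible of it).
- regions_of(query, camera): "region" (384x512 bool, what is visible of it) and "rect" ([left, top, right, bottom] in pixels, round what is visible of it).
- spot_point(query, camera): "uv" ([column, row] in pixels: a listed point, or the origin of a listed thing).
The state is a dict: "t": time; "q": joint angles; "qd": joint speeds; "joint_efforts": joint torques, N m; "eef_pos": TCP position; "ee_rot": TCP orientation; "force": force on the tool from outside, world axes, zero at the start; "moment": the same for the moment, N m; "width": finger opening in m; "gripper_force": force on a finger pad.
Only numpy, scipy, OpenCV 4.12 (cv2) and the standard library are available. Lean on these libraries where they do the work, as an engineer would, in place of code of your own. Each camera call takes 0.05 s, during which the arm holds its last target. There are 200 camera calls.

## Working session

There is one attempt and no reset: what is moved stays moved. The work goes in short steps, Python scripts to look and compute and a tool call to move; the robot and the scene stay as the last step left them, time stands still between calls to the robot, and variables do not carry over. Pictures are saved under pics/ and viewed, at most 14 in all, crops included, and the job is handed in when it is done.

Besides the shell and the picture viewer there is one more tool, called after ">>>" as name(argument=value, ...), one argument or row to a line, values as JSON. arm_command: Moves the arm, as the interface text tells. Shift numbers are shares of 25 cm and turn numbers shares of 180 degrees, none past 1 either way. Its arguments: {"type":"object","properties":{"commands":{"type":"array"},"claw":{"type":"number"},"grip_force":{"type":"number"}},"required":["commands"]}

```bash
mkdir -p pics && cat > h.py <<'E'
import numpy as np, cv2
from station import *
def save(name,fn):
    im=grab_frame(name); cv2.imwrite('pics/'+fn,im[:,:,::-1]); return im
def pix2w(name,uv,z):
    c=calibration(name); K=np.array(c["camera_matrix"]);T=np.array(c["extrinsics"])
    d=cv2.undistortPoints if 0 else None
    x=(uv[0]-K[0,2])/K[0,0]; y=(uv[1]-K[1,2])/K[1,1]
    a=np.array([x,y]); s=a.copy()
    for _ in range(20): s=a/(1+c["k1"]*(s@s))
    r=T[:3,:3]@np.array([s[0],s[1],1]); o=T[:3,3]
    return o+r*(z-o[2])/r[2]
E
python3 - <<'E'
from h import *
save('top','top0.png'); save('scene','sc0.png')
print(get_state())
for n in ['top','scene']:
    print(n,np.array(calibration(n)['extrinsics']).round(3).tolist())
    for q in ['punch_red','punch_blue','punch_yellow','punch_green','square_red','square_blue','well_red','well_blue','well_yellow','well_green']:
        z=.005 if 'well' in q else 0
        for r in spot_point(q,n)[:2]:
            print(q,round(r['score'],2),np.round(r['uv'],1),pix2w(n,r['uv'],z).round(4)[:2])
E
```

```text
{'t': 0.1, 'q': array([-9.26893768e-01,  3.59293531e-01,  1.11399249e-02, -3.28319473e-04,
       -1.22410189e+00, -2.88080101e-01]), 'qd': array([-9.54488953e-04, -2.41998217e-03,  1.98614199e-03, -9.54449503e-04,
        7.17972185e-04,  5.41302423e-05]), 'joint_efforts': array([-2.23551098e-03, -5.84163308e+01,  2.93752635e+01,  7.01554298e+00,
        1.01308632e-02, -3.34057074e-05]), 'eef_pos': array([ 0.23495319, -0.63231026,  0.22572227]), 'ee_rot': array([ 3.14010592e+00, -1.18668042e-04, -2.78588189e+00]), 'force': array([ 0.56794044, -0.46894683, -0.66239912]), 'moment': array([ 0.05572865,  0.01105451, -0.04468099]), 'gripper_force': 0.0, 'width': 0.08790934358112089}
top [[-0.025, -0.987, 0.16, 0.405], [-1.0, 0.027, 0.012, -0.021], [-0.016, -0.16, -0.987, 1.001], [0.0, 0.0, 0.0, 1.0]]
punch_red 0.61 [266.1 173.6] [ 0.6275 -0.0501]
punch_blue 0.63 [320.5 188. ] [ 0.5813 -0.203 ]
punch_yellow 0.72 [278.4 228.4] [ 0.47   -0.0796]
punch_green 0.54 [314.5 223.8] [ 0.4803 -0.1807]
square_red 0.72 [359.5 240.9] [ 0.43   -0.3019]
square_blue 0.66 [365.  179.7] [ 0.6017 -0.3299]

[... 167 characters left out ...]
.5469 0.1308]
scene [[0.326, 0.606, -0.726, 1.399], [0.945, -0.22, 0.24, -0.283], [-0.014, -0.764, -0.645, 0.77], [0.0, 0.0, 0.0, 1.0]]
punch_red 0.92 [246.1 207.2] [ 0.6165 -0.0478]
punch_blue 0.58 [187.2 211.2] [ 0.5793 -0.194 ]
punch_yellow 0.72 [220.3 174.5] [ 0.4645 -0.0744]
square_red 0.63 [138.1 185.1] [ 0.432  -0.2982]
square_blue 0.57 [138.4 227.6] [ 0.5955 -0.3188]
square_blue 0.51 [190.6 212.7] [ 0.5877 -0.187 ]
well_red 0.87 [342.3 174.5] [0.5869 0.243 ]
well_red 0.38 [324.9 187.7] [0.6212 0.1732]
well_blue 0.6 [322.  165.4] [0.5304 0.2084]
well_yellow 0.81 [322.5 191.2] [0.6319 0.1609]
well_yellow 0.71 [244.6 206.9] [ 0.6192 -0.0526]
well_green 0.69 [305.2 174. ] [0.5497 0.1477]
```

```bash
python3 -c "
import cv2,numpy as np
a=cv2.imread('pics/top0.png');b=cv2.imread('pics/sc0.png')
cv2.imwrite('pics/both0.png',cv2.resize(np.vstack([a,b]),(400,600)))"
```

```text
(no output)
```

View pics/top0.png

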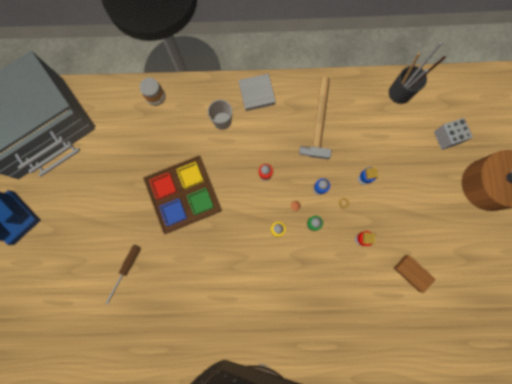

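View pics/sc0.png

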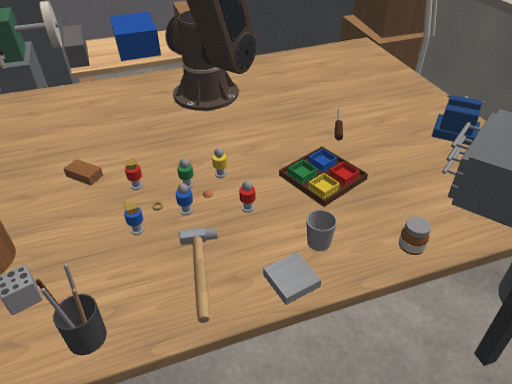

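The top view shows red (266,172), blue (322,186), yellow (278,229) and green (315,223) as the ball punches. The brass squares are at (368,175) and (366,239). The wells are red (163,186), yellow (190,176), blue (174,212) and green (201,201). Next I'll move over the punches for a close wrist view.

>>> arm_command(
  commands=[
    {"tx":-0.9,"ty":0.73,"tz":-0.2},
    {"tx":-0.9,"ty":0.73,"tz":-0.2},
    {"tx":-0.9,"ty":0.73,"tz":-0.2},
    {"tx":-0.9,"ty":0.73,"tz":-0.2},
    {"tx":-0.9,"ty":0.73,"tz":-0.2},
    {"tx":-0.9,"ty":0.73,"tz":-0.2},
    {"tx":-0.9,"ty":0.73,"tz":-0.2},
    {"tx":-0.9,"ty":0.73,"tz":-0.2},
  ],
  claw=1,
)

```text
invalid input
```

>>> arm_command(
  commands=[
    {"tx":-0.75,"ty":0.6,"tz":-0.1},
    {"tx":-0.75,"ty":0.6,"tz":-0.1},
    {"tx":-0.75,"ty":0.6,"tz":-0.1},
    {"tx":-0.75,"ty":0.6,"tz":-0.1},
    {"tx":-0.75,"ty":0.6,"tz":-0.1},
    {"tx":-0.75,"ty":0.6,"tz":-0.1},
    {"tx":-0.75,"ty":0.6,"tz":-0.1},
    {"tx":-0.75,"ty":0.6,"tz":-0.1},
  ],
)

```text
invalid input
```

```bash
python3 - <<'E'
from h import *
save('wrist','w0.png'); s=get_state(); print(s['t'],s['eef_pos'],s['ee_rot'],s['q'].round(2))
print(np.array(calibration('wrist')['extrinsics']).round(3).tolist())
for q in ['punch_red','punch_blue','punch_yellow','punch_green','square_red','square_blue']:
    for r in spot_point(q,'wrist')[:2]:
        print(q,round(r['score'],2),np.round(r['uv'],1),pix2w('wrist',r['uv'],0).round(4)[:2])
E
```

```text
1.15 [ 0.23510044 -0.6327115   0.22655087] [ 3.14157562e+00  4.78120363e-06 -2.78576926e+00] [-0.93  0.36  0.01 -0.   -1.22 -0.29]
[[-0.349, 0.905, 0.243, 0.17], [0.937, 0.337, 0.09, -0.656], [-0.001, 0.259, -0.966, 0.385], [0.0, 0.0, 0.0, 1.0]]
```

View pics/w0.png

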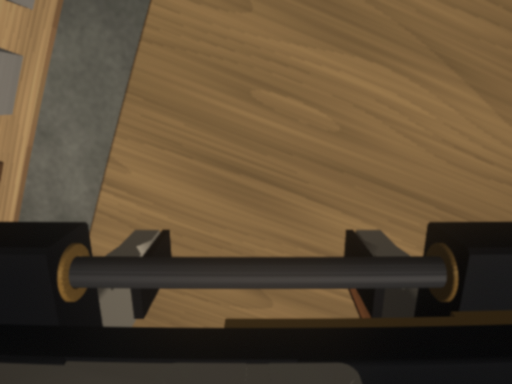

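The wrist view shows only the fingers and bare bench, because the moves were refused. I'll give every key this time.

>>> arm_command(
  commands=[
    {"tx":-0.9,"ty":0.73,"tz":-0.2,"twist":0},
    {"tx":-0.9,"ty":0.73,"tz":-0.2,"twist":0},
    {"tx":-0.9,"ty":0.73,"tz":-0.2,"twist":0},
    {"tx":-0.9,"ty":0.73,"tz":-0.2,"twist":0},
    {"tx":-0.9,"ty":0.73,"tz":-0.2,"twist":0},
    {"tx":-0.9,"ty":0.73,"tz":-0.2,"twist":0},
    {"tx":-0.9,"ty":0.73,"tz":-0.2,"twist":0},
    {"tx":-0.9,"ty":0.73,"tz":-0.2,"twist":0},
  ],
  claw=1,
)

```text
t: 2.12
eef_pos: [0.3856, -0.3793, 0.2787]
ee_rot: [-3.139, 0.003, -2.781]
force: [-0.5, -0.7, 0.3]
width: 0.0879
gripper_force: 0.0
```

>>> arm_command(
  commands=[
    {"tx":-0.75,"ty":0.7,"tz":-0.4,"twist":0},
    {"tx":-0.75,"ty":0.7,"tz":-0.4,"twist":0},
    {"tx":-0.75,"ty":0.7,"tz":-0.4,"twist":0},
    {"tx":-0.75,"ty":0.7,"tz":-0.4,"twist":0},
    {"tx":-0.75,"ty":0.7,"tz":-0.4,"twist":0},
    {"tx":-0.75,"ty":0.7,"tz":-0.4,"twist":0},
    {"tx":-0.75,"ty":0.7,"tz":-0.4,"twist":0},
    {"tx":-0.75,"ty":0.7,"tz":-0.4,"twist":0},
  ],
)

```text
t: 2.78
eef_pos: [0.4996, -0.1508, 0.3787]
ee_rot: [-3.14, 0.004, -2.782]
force: [0.8, -0.8, 1.3]
width: 0.0873
gripper_force: 0.0
```

```bash
python3 - <<'E'
from h import *
save('wrist','w1.png'); s=get_state(); print(s['t'],s['eef_pos'],s['ee_rot'],s['q'].round(2))
for q in ['punch_red','punch_blue','punch_yellow','punch_green','square_red','square_blue']:
    for r in spot_point(q,'wrist')[:2]:
        print(q,round(r['score'],2),np.round(r['uv'],1),pix2w('wrist',r['uv'],0).round(4)[:2])
E
```

```text
2.8333 [ 0.49847941 -0.15205066  0.37753109] [-3.14100872e+00  1.84561502e-03 -2.78236552e+00] [ 0.08  0.04 -0.06  0.   -1.47 -1.29]
punch_red 0.81 [289.2 236.6] [ 0.6166 -0.0506]
punch_blue 0.73 [212.6 187.1] [ 0.5792 -0.2002]
punch_yellow 0.87 [310.1 146.7] [ 0.463  -0.0777]
punch_green 0.71 [249.2 132.9] [ 0.4761 -0.1753]
square_red 0.71 [174.5  74.2] [ 0.4327 -0.3108]
square_blue 0.79 [134.  167.7] [ 0.592  -0.3307]
square_blue 0.51 [289.8 239.7] [ 0.6201 -0.05  ]
```

View pics/w1.png

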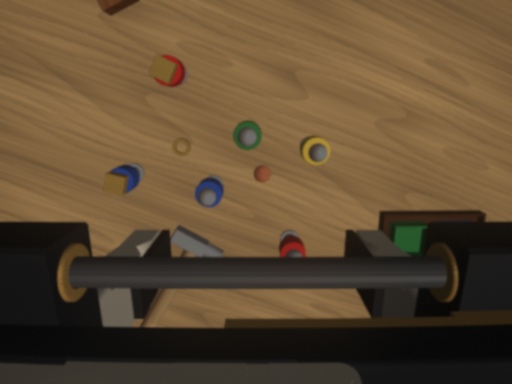

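The wrist view shows green (248,135), yellow (316,151), blue (209,193) and red (292,247), with the squares at (168,70) and (121,180). I'll refine positions by fitting sleeve and well silhouettes.

```bash
cat >> h.py <<'E'
HUE={'red':[(0,8),(172,180)],'blue':[(105,125)],'yellow':[(24,34)],'green':[(60,85)]}
def proj(name,P):
    c=calibration(name);K=np.array(c["camera_matrix"]);T=np.array(c["extrinsics"])
    p=(np.asarray(P)-T[:3,3])@T[:3,:3]; s=p[:,:2]/p[:,2:]
    s=s*(1+c["k1"]*(s**2).sum(1,keepdims=True)); return s*[K[0,0],K[1,1]]+[K[0,2],K[1,2]]
A=np.linspace(0,2*np.pi,40)
def cyl(x,y,r,z): return np.c_[x+r*np.cos(A),y+r*np.sin(A),0*A+z]
def cmask(im,col):
    h=cv2.cvtColor(im,cv2.COLOR_RGB2HSV); H,S,V=cv2.split(h)
    m=np.zeros(H.shape,bool)
    for a,b in HUE[col]: m|=(H>=a)&(H<=b)
    return m&(S>(190 if col=='yellow' else 140))&(V>50)
def fit_sleeve(name,im,col,xy,z0=0):
    c0=proj(name,[[xy[0],xy[1],.05+z0]])[0]
    m=cmask(im,col); Y,X=np.mgrid[:m.shape[0],:m.shape[1]]
    m=m&(np.hypot(X-c0[0],Y-c0[1])<35)
    F=8
    def pm(x,y):
        g=np.zeros((m.shape[0],m.shape[1]),np.uint8)
        P=proj(name,np.vstack([cyl(x,y,.02,.034+z0),cyl(x,y,.02,.064+z0)]))
        cv2.fillConvexPoly(g,cv2.convexHull(np.round(P*F).astype(np.int32)),255,cv2.LINE_AA,3)
        u=np.linspace(-1,1,15); B=np.vstack([cyl(x,y,.013*np.sqrt(1-k*k),.076+z0+.013*k) for k in u])
        cv2.fillConvexPoly(g,cv2.convexHull(np.round(proj(name,B)*F).astype(np.int32)),0,cv2.LINE_AA,3)
        return g/255.
    from scipy.optimize import minimize
    f=lambda v:np.abs(pm(*v)-m).sum()/max(m.sum(),1)
    r=minimize(f,xy,method='Nelder-Mead',options=dict(initial_simplex=[[xy[0],xy[1]],[xy[0]+.012,xy[1]],[xy[0],xy[1]+.012]]))
    return r.x,r.fun
E
python3 - <<'E'
from h import *
ims={n:cv2.imread('pics/'+f)[:,:,::-1].copy() for n,f in [('top','top0.png'),('scene','sc0.png'),('wrist','w1.png')]}
for q,xy in dict(red=(.6166,-.0506),blue=(.5792,-.2),yellow=(.463,-.0777),green=(.476,-.177)).items():
    for n in ims:
        p,e=fit_sleeve(n,ims[n],q,xy); print(q,n,p.round(4),round(e,2))
W={}
for q in HUE:
    m=cmask(ims['top'],q); m[:,225:]=0; m[:150]=0; m[:,:140]=0
    k,l,st,c=cv2.connectedComponentsWithStats(m.astype(np.uint8)); i=1+st[1:,4].argmax()
    r=regions_of('well_'+q,'top')
    W[q]=pix2w('top',c[i],.02)[:2]; print('well',q,st[i,4],W[q].round(4))
E
```

```text
red top [ 0.6266 -0.0455] 0.73
red scene [ 0.6165 -0.0437] 0.19
red wrist [ 0.6205 -0.0512] 0.3
blue top [ 0.5829 -0.1993] 1.85
blue scene [ 0.572  -0.1966] 0.3
blue wrist [ 0.5777 -0.2021] 1.7
yellow top [ 0.4656 -0.0755] 7.75
yellow scene [ 0.463  -0.0777] 40.48
yellow wrist [ 0.4591 -0.173 ] 402.15
green top [ 0.4795 -0.175 ] 9.6
green scene [ 0.4727 -0.1717] 0.63
green wrist [ 0.4488 -0.1648] 401.07
well red 530 [0.5964 0.2414]
well blue 311 [0.5206 0.2091]
well yellow 396 [0.6246 0.1649]Traceback (most recent call last):
  File "<stdin>", line 9, in <module>
ValueError: attempt to get argmax of an empty sequence
```

```bash
sed -i 's/^HUE=.*/HUE={"red":[(0,6),(170,180)],"blue":[(100,125)],"yellow":[(24,34)],"green":[(50,90)]}/; s/return m&(S>.*/return m\&(S>(150 if col=="yellow" else 90))\&(V>30)/' h.py
python3 - <<'E'
from h import *
ims={n:cv2.imread('pics/'+f)[:,:,::-1].copy() for n,f in [('top','top0.png'),('scene','sc0.png'),('wrist','w1.png')]}
h=cv2.cvtColor(ims['wrist'],cv2.COLOR_RGB2HSV); t=cv2.cvtColor(ims['top'],cv2.COLOR_RGB2HSV)
print('g',h[123:127,246:250:2].reshape(-1,3).tolist(),t[200:203,200].tolist(),'y',h[139:143,314].tolist(),t[175:178,190].tolist(),'b',h[183:186,210].tolist(),'wood',h[200,400].tolist())
for q,xy in dict(red=(.6166,-.0506),blue=(.5792,-.2),yellow=(.463,-.0777),green=(.476,-.177)).items():
    for n in ims:
        p,e=fit_sleeve(n,ims[n],q,xy); print(q,n,p.round(4),round(e,2))
for q in HUE:
    m=cmask(ims['top'],q); m[:,225:]=0; m[:150]=0; m[:,:140]=0
    k,l,st,c=cv2.connectedComponentsWithStats(m.astype(np.uint8))
    if k>1:
        i=1+st[1:,4].argmax(); print('well',q,st[i,4],pix2w('top',c[i],.02)[:2].round(4))
E
```

```text
g [[58, 129, 89], [58, 129, 89], [59, 127, 90], [59, 127, 90], [58, 127, 88], [58, 123, 89], [56, 110, 81], [56, 111, 83]] [[60, 128, 129], [60, 131, 127], [59, 136, 126]] y [[22, 178, 166], [22, 180, 171], [22, 179, 171], [22, 176, 164]] [[24, 210, 219], [24, 211, 218], [24, 213, 218]] b [[113, 158, 110], [113, 163, 114], [113, 161, 114]] wood [17, 129, 125]
red top [ 0.6283 -0.0453] 0.87
red scene [ 0.617  -0.0435] 0.24
red wrist [ 0.6215 -0.0509] 0.34
blue top [ 0.5831 -0.1995] 0.93
blue scene [ 0.5721 -0.196 ] 0.24
blue wrist [ 0.5777 -0.2016] 0.72
yellow top [ 0.469  -0.0755] 5.47
yellow scene [ 0.4589 -0.073 ] 0.38
yellow wrist [ 0.4555 -0.1684] 400.35
green top [ 0.4812 -0.1755] 1.42
green scene [ 0.4721 -0.1716] 0.26
green wrist [ 0.4758 -0.1768] 0.91
well red 477 [0.5967 0.2415]
well blue 440 [0.5222 0.212 ]
well yellow 397 [0.6246 0.165 ]
well green 399 [0.5501 0.1369]
```

```bash
sed -i 's/(24,34)/(20,34)/;s/(50,90)/(45,90)/' h.py
cat >> h.py <<'E'
def go(x,y,z,yaw=None):
    "shares in the tool axes from the present commanded pose (measured)"
    s=get_state(); p=s['eef_pos']; w=s['ee_rot'][2]; d=np.array([x,y,z])-p
    X=np.array([np.cos(w),np.sin(w)]);Y=np.array([np.sin(w),-np.cos(w)])
    t=np.array([d[:2]@X,d[:2]@Y,-d[2]])/.25
    print('go',t.round(3),'twist',None if yaw is None else round(-(yaw-w)/np.pi,3),'t',round(s['t'],2))
E
python3 - <<'E'
from h import *
ims={n:cv2.imread('pics/'+f)[:,:,::-1].copy() for n,f in [('top','top0.png'),('scene','sc0.png'),('wrist','w1.png')]}
for q,xy in dict(yellow=(.463,-.0777),green=(.476,-.177),blue=(.578,-.2)).items():
    for n in ims:
        p,e=fit_sleeve(n,ims[n],q,xy); print(q,n,p.round(4),round(e,2))
print(get_state()['eef_pos'])
go(.4762,-.176,.15);go(.4762,-.176,.034)
E
```

```text
yellow top [ 0.4659 -0.0743] 0.32
yellow scene [ 0.4586 -0.0733] 0.21
yellow wrist [ 0.4624 -0.079 ] 0.41
green top [ 0.4809 -0.1739] 1.19
green scene [ 0.4721 -0.1716] 0.25
green wrist [ 0.4758 -0.1768] 0.73
blue top [ 0.5829 -0.1991] 0.93
blue scene [ 0.5721 -0.1961] 0.24
blue wrist [ 0.5777 -0.2025] 0.71
[ 0.49690555 -0.15459977  0.37642486]
go [ 0.107 -0.052  0.906] twist None t 3.28
go [ 0.107 -0.052  1.37 ] twist None t 3.28
```

```bash
cat > plan.py <<'E'
import numpy as np,sys
X=np.array([np.cos(-2.786),np.sin(-2.786)]);Y=np.array([np.sin(-2.786),-np.cos(-2.786)])
def plan(*w):
    for a,b in zip(w,w[1:]):
        d=np.subtract(b,a); print(b,(np.array([d[:2]@X,d[:2]@Y,-d[2]])/.25).round(3))
E
python3 -c "
from plan import *
g=(.477,-.174)
plan((.497,-.154,.377),(*g,.15),(*g,.034),(*g,.25),(.54,.02,.37),(.60,.19,.37))"
```

```text
(0.477, -0.174, 0.15) [ 0.103 -0.047  0.908]
(0.477, -0.174, 0.034) [0.    0.    0.464]
(0.477, -0.174, 0.25) [ 0.     0.    -0.864]
(0.54, 0.02, 0.37) [-0.506  0.64  -0.48 ]
(0.6, 0.19, 0.37) [-0.462  0.554 -0.   ]
```

>>> arm_command(
  commands=[
    {"tx":0.103,"ty":-0.047,"tz":0.15,"twist":0},
    {"tx":0.103,"ty":-0.047,"tz":0.3,"twist":0},
    {"tx":0.103,"ty":-0.047,"tz":0.45,"twist":0},
    {"tx":0.103,"ty":-0.047,"tz":0.6,"twist":0},
    {"tx":0.103,"ty":-0.047,"tz":0.75,"twist":0},
    {"tx":0.103,"ty":-0.047,"tz":0.85,"twist":0},
    {"tx":0.103,"ty":-0.047,"tz":0.908,"twist":0},
    {"tx":0.103,"ty":-0.047,"tz":0.908,"twist":0},
  ],
  claw=0.9,
)

```text
t: 3.95
eef_pos: [0.4747, -0.1741, 0.1461]
ee_rot: [3.139, -0.006, -2.787]
force: [-1.1, 0.2, -0.2]
width: 0.0788
gripper_force: 0.0
```

>>> arm_command(
  commands=[
    {"tx":0,"ty":0,"tz":0.08,"twist":0},
    {"tx":0,"ty":0,"tz":0.16,"twist":0},
    {"tx":0,"ty":0,"tz":0.24,"twist":0},
    {"tx":0,"ty":0,"tz":0.32,"twist":0},
    {"tx":0,"ty":0,"tz":0.4,"twist":0},
    {"tx":0,"ty":0,"tz":0.44,"twist":0},
    {"tx":0,"ty":0,"tz":0.464,"twist":0},
    {"tx":0,"ty":0,"tz":0.464,"twist":0},
  ],
)

```text
t: 4.62
eef_pos: [0.4772, -0.1741, 0.0333]
ee_rot: [3.141, -0.001, -2.786]
force: [0.5, 0.2, 0.3]
width: 0.0787
gripper_force: 0.0
```

>>> arm_command(
  commands=[
    {"tx":0,"ty":0,"tz":0,"twist":0},
    {"tx":0,"ty":0,"tz":0,"twist":0},
    {"tx":0,"ty":0,"tz":0,"twist":0},
    {"tx":0,"ty":0,"tz":0,"twist":0},
    {"tx":0,"ty":0,"tz":0,"twist":0},
    {"tx":0,"ty":0,"tz":0,"twist":0},
    {"tx":0,"ty":0,"tz":0,"twist":0},
    {"tx":0,"ty":0,"tz":0,"twist":0},
  ],
  claw=0.2,
  grip_force=25,
)

```text
t: 5.28
eef_pos: [0.4774, -0.1739, 0.0338]
ee_rot: [-3.141, 0.0, -2.786]
force: [-0.3, 0.5, 3.1]
width: 0.0393
gripper_force: 25.0
```

>>> arm_command(
  commands=[
    {"tx":0,"ty":0,"tz":-0.1,"twist":0},
    {"tx":0,"ty":0,"tz":-0.22,"twist":0},
    {"tx":0,"ty":0,"tz":-0.34,"twist":0},
    {"tx":0,"ty":0,"tz":-0.46,"twist":0},
    {"tx":0,"ty":0,"tz":-0.58,"twist":0},
    {"tx":0,"ty":0,"tz":-0.7,"twist":0},
    {"tx":0,"ty":0,"tz":-0.8,"twist":0},
    {"tx":0,"ty":0,"tz":-0.864,"twist":0},
  ],
)

```text
t: 5.95
eef_pos: [0.4776, -0.174, 0.2524]
ee_rot: [-3.14, 0.003, -2.786]
force: [0.5, -0.2, -2.4]
width: 0.0394
gripper_force: 25.0
```

>>> arm_command(
  commands=[
    {"tx":-0.06,"ty":0.08,"tz":-0.06,"twist":0},
    {"tx":-0.12,"ty":0.16,"tz":-0.12,"twist":0},
    {"tx":-0.19,"ty":0.24,"tz":-0.18,"twist":0},
    {"tx":-0.26,"ty":0.32,"tz":-0.24,"twist":0},
    {"tx":-0.32,"ty":0.4,"tz":-0.3,"twist":0},
    {"tx":-0.38,"ty":0.48,"tz":-0.36,"twist":0},
    {"tx":-0.44,"ty":0.56,"tz":-0.42,"twist":0},
    {"tx":-0.506,"ty":0.64,"tz":-0.48,"twist":0},
  ],
)

```text
t: 6.62
eef_pos: [0.5396, 0.0214, 0.3699]
ee_rot: [3.141, -0.001, -2.786]
force: [-0.3, -1.2, -2.1]
width: 0.0398
gripper_force: 25.0
```

>>> arm_command(
  commands=[
    {"tx":-0.08,"ty":0.1,"tz":0,"twist":0},
    {"tx":-0.16,"ty":0.2,"tz":0,"twist":0},
    {"tx":-0.24,"ty":0.3,"tz":0,"twist":0},
    {"tx":-0.33,"ty":0.4,"tz":0,"twist":0},
    {"tx":-0.4,"ty":0.48,"tz":0,"twist":0},
    {"tx":-0.462,"ty":0.554,"tz":0,"twist":0},
    {"tx":-0.462,"ty":0.554,"tz":0,"twist":0},
    {"tx":-0.462,"ty":0.554,"tz":0,"twist":0},
  ],
)

```text
t: 7.28
eef_pos: [0.5999, 0.1915, 0.3678]
ee_rot: [-3.141, -0.003, -2.784]
force: [-1.0, -0.4, -1.3]
width: 0.0395
gripper_force: 25.0
```

```bash
python3 - <<'E'
from h import *
import time
get_state(); grab_frame('top'); grab_frame('top')
c=calibration('wrist'); im=save('wrist','w2.png'); s=get_state(); print(s['t'],s['eef_pos'],s['ee_rot'],s['gripper_force'])
for q in HUE:
    m=cmask(im,q); m[225:]=0
    k,l,st,ce=cv2.connectedComponentsWithStats(m.astype(np.uint8))
    if k>1:
        i=1+st[1:,4].argmax(); print('col',q,st[i],ce[i].round(1),pix2w('wrist',ce[i],.02)[:2].round(4))
    for r in spot_point('well_'+q,'wrist')[:2]:
        print(q,round(r['score'],2),np.round(r['uv'],1),pix2w('wrist',r['uv'],.005).round(4)[:2])
E
```

```text
7.4333 [0.59974544 0.18959391 0.36944713] [-3.14151087e+00 -5.05885751e-04 -2.78612592e+00] 24.999523758888245
col red [ 269  141   41   43 1709] [288.9 161.8] [0.5968 0.2397]
red 0.81 [284.9 159.9] [0.5983 0.235 ]
col blue [ 269   87   42   42 1720] [289.5 107.5] [0.5225 0.2109]
blue 0.96 [288.  106.9] [0.5223 0.21  ]
col yellow [ 215  142   41   41 1618] [235.3 162.3] [0.6262 0.1639]
yellow 0.78 [235.  162.6] [0.6297 0.1637]
col green [ 213   87   42   42 1672] [234.  107.9] [0.5515 0.1356]
green 0.87 [232.8 109.2] [0.5544 0.1337]
```

View pics/w2.png

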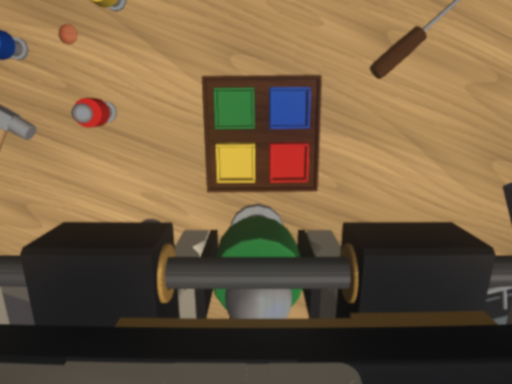

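The wrist view shows the tray squarely: green well (234,108), blue (289,107), yellow (235,162) and red (289,162). The green punch is upright in the grip.

```bash
python3 -c "
from plan import *
G=(.5512,.136);B=(.5225,.211);R=(.597,.2402);Ye=(.6258,.1642)
y=(.463,-.0755);b=(.578,-.199);r=(.622,-.0475)
m=(.55,.0)
plan((.60,.19,.37),(*G,.2),(*G,.045),(*G,.2),(*y,.2),(*y,.034),(*y,.2),(*Ye,.2),(*Ye,.045),(*Ye,.2),(*r,.2),(*r,.034),(*r,.2),(*R,.2),(*R,.045),(*R,.2))
print()
plan((*R,.2),(.585,.02,.2),(*b,.2),(*b,.034),(*b,.2),(.55,.01,.2),(*B,.2),(*B,.045))
"
```

```text
(0.5512, 0.136, 0.2) [ 0.258 -0.135  0.68 ]
(0.5512, 0.136, 0.045) [0.   0.   0.62]
(0.5512, 0.136, 0.2) [ 0.    0.   -0.62]
(0.463, -0.0755, 0.2) [ 0.625 -0.67  -0.   ]
(0.463, -0.0755, 0.034) [0.    0.    0.664]
(0.463, -0.0755, 0.2) [ 0.     0.    -0.664]
(0.6258, 0.1642, 0.2) [-0.944  0.672 -0.   ]
(0.6258, 0.1642, 0.045) [0.   0.   0.62]
(0.6258, 0.1642, 0.2) [ 0.    0.   -0.62]
(0.622, -0.0475, 0.2) [ 0.309 -0.789 -0.   ]
(0.622, -0.0475, 0.034) [0.    0.    0.664]
(0.622, -0.0475, 0.2) [ 0.     0.    -0.664]
(0.597, 0.2402, 0.2) [-0.307  1.114 -0.   ]
(0.597, 0.2402, 0.045) [0.   0.   0.62]
(0.597, 0.2402, 0.2) [ 0.    0.   -0.62]

(0.585, 0.02, 0.2) [ 0.352 -0.809 -0.   ]
(0.578, -0.199, 0.2) [ 0.331 -0.811 -0.   ]
(0.578, -0.199, 0.034) [0.    0.    0.664]
(0.578, -0.199, 0.2) [ 0.     0.    -0.664]
(0.55, 0.01, 0.2) [-0.186  0.823 -0.   ]
(0.5225, 0.211, 0.2) [-0.177  0.792 -0.   ]
(0.5225, 0.211, 0.045) [0.   0.   0.62]
```

>>> arm_command(
  commands=[
    {"tx":0.04,"ty":-0.02,"tz":0.1,"twist":0},
    {"tx":0.08,"ty":-0.04,"tz":0.2,"twist":0},
    {"tx":0.12,"ty":-0.06,"tz":0.3,"twist":0},
    {"tx":0.16,"ty":-0.08,"tz":0.4,"twist":0},
    {"tx":0.2,"ty":-0.1,"tz":0.5,"twist":0},
    {"tx":0.24,"ty":-0.12,"tz":0.6,"twist":0},
    {"tx":0.258,"ty":-0.134,"tz":0.68,"twist":0},
    {"tx":0.258,"ty":-0.134,"tz":0.68,"twist":0},
  ],
)

```text
t: 8.3
eef_pos: [0.5482, 0.1342, 0.1959]
ee_rot: [3.142, -0.006, -2.788]
force: [-1.4, -0.9, -2.4]
width: 0.0394
gripper_force: 25.0
```

>>> arm_command(
  commands=[
    {"tx":0,"ty":0,"tz":0.1,"twist":0},
    {"tx":0,"ty":0,"tz":0.2,"twist":0},
    {"tx":0,"ty":0,"tz":0.3,"twist":0},
    {"tx":0,"ty":0,"tz":0.4,"twist":0},
    {"tx":0,"ty":0,"tz":0.5,"twist":0},
    {"tx":0,"ty":0,"tz":0.56,"twist":0},
    {"tx":0,"ty":0,"tz":0.6,"twist":0},
    {"tx":0,"ty":0,"tz":0.62,"twist":0},
  ],
)

```text
t: 8.97
eef_pos: [0.5518, 0.1365, 0.0443]
ee_rot: [-3.141, -0.0, -2.786]
force: [-0.6, -0.3, -2.7]
width: 0.0396
gripper_force: 25.0
```

>>> arm_command(
  commands=[
    {"tx":0,"ty":0,"tz":0,"twist":0},
    {"tx":0,"ty":0,"tz":0,"twist":0},
    {"tx":0,"ty":0,"tz":0,"twist":0},
    {"tx":0,"ty":0,"tz":0,"twist":0},
    {"tx":0,"ty":0,"tz":0,"twist":0},
    {"tx":0,"ty":0,"tz":0,"twist":0},
    {"tx":0,"ty":0,"tz":0,"twist":0},
    {"tx":0,"ty":0,"tz":0,"twist":0},
  ],
  claw=0.65,
)

```text
t: 9.63
eef_pos: [0.5513, 0.1364, 0.0448]
ee_rot: [3.142, 0.0, -2.786]
force: [0.1, -0.1, 1.1]
width: 0.0569
gripper_force: 0.0
```

>>> arm_command(
  commands=[
    {"tx":0,"ty":0,"tz":-0.06,"twist":0},
    {"tx":0,"ty":0,"tz":-0.14,"twist":0},
    {"tx":0,"ty":0,"tz":-0.24,"twist":0},
    {"tx":0,"ty":0,"tz":-0.34,"twist":0},
    {"tx":0,"ty":0,"tz":-0.44,"twist":0},
    {"tx":0,"ty":0,"tz":-0.54,"twist":0},
    {"tx":0,"ty":0,"tz":-0.6,"twist":0},
    {"tx":0,"ty":0,"tz":-0.62,"twist":0},
  ],
)

```text
t: 10.3
eef_pos: [0.5525, 0.1368, 0.2028]
ee_rot: [3.141, 0.005, -2.785]
force: [0.1, 0.7, 0.7]
width: 0.0568
gripper_force: 0.0
```

>>> arm_command(
  commands=[
    {"tx":0.09,"ty":-0.1,"tz":0,"twist":0},
    {"tx":0.18,"ty":-0.2,"tz":0,"twist":0},
    {"tx":0.27,"ty":-0.3,"tz":0,"twist":0},
    {"tx":0.36,"ty":-0.4,"tz":0,"twist":0},
    {"tx":0.45,"ty":-0.5,"tz":0,"twist":0},
    {"tx":0.54,"ty":-0.6,"tz":0,"twist":0},
    {"tx":0.625,"ty":-0.67,"tz":0,"twist":0},
    {"tx":0.625,"ty":-0.67,"tz":0,"twist":0},
  ],
  claw=0.9,
)

```text
t: 10.97
eef_pos: [0.4601, -0.0781, 0.1988]
ee_rot: [3.141, -0.002, -2.789]
force: [-0.3, -0.4, -0.2]
width: 0.0792
gripper_force: 0.0
```

```bash
python3 - <<'E'
from h import *
im=save('scene','sc1.png'); t=save('top','top1.png')
cv2.imwrite('pics/c1.png',cv2.resize(im[100:260,100:400],(750,400))[:,:,::-1]); print(get_state()['eef_pos'])
E
```

```text
[ 0.46247321 -0.07593287  0.19921613]
```

View pics/c1.png

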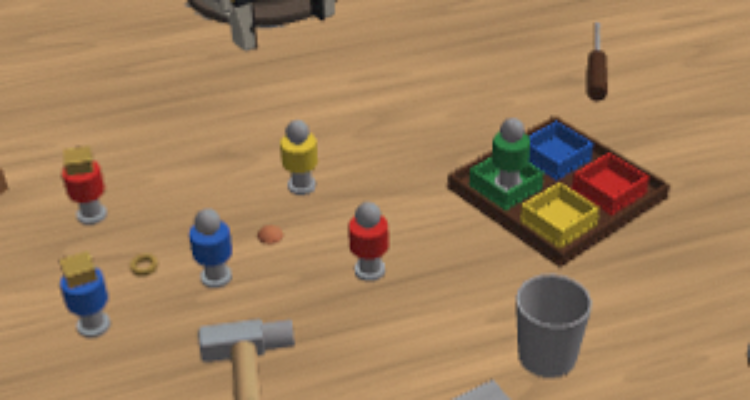

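The scene crop shows green seated in its well at (510,160) and everything else upright. Next is yellow.

>>> arm_command(
  commands=[
    {"tx":0,"ty":0,"tz":0.1,"twist":0},
    {"tx":0,"ty":0,"tz":0.2,"twist":0},
    {"tx":0,"ty":0,"tz":0.3,"twist":0},
    {"tx":0,"ty":0,"tz":0.4,"twist":0},
    {"tx":0,"ty":0,"tz":0.5,"twist":0},
    {"tx":0,"ty":0,"tz":0.59,"twist":0},
    {"tx":0,"ty":0,"tz":0.64,"twist":0},
    {"tx":0,"ty":0,"tz":0.664,"twist":0},
  ],
)

```text
t: 11.73
eef_pos: [0.4622, -0.0746, 0.0312]
ee_rot: [3.141, -0.004, -2.785]
force: [0.6, -0.2, 0.6]
width: 0.0792
gripper_force: 0.0
```

>>> arm_command(
  commands=[
    {"tx":0,"ty":0,"tz":0,"twist":0},
    {"tx":0,"ty":0,"tz":0,"twist":0},
    {"tx":0,"ty":0,"tz":0,"twist":0},
    {"tx":0,"ty":0,"tz":0,"twist":0},
    {"tx":0,"ty":0,"tz":0,"twist":0},
    {"tx":0,"ty":0,"tz":0,"twist":0},
    {"tx":0,"ty":0,"tz":0,"twist":0},
    {"tx":0,"ty":0,"tz":0,"twist":0},
  ],
  claw=0.2,
  grip_force=25,
)

```text
t: 12.4
eef_pos: [0.4637, -0.0751, 0.0341]
ee_rot: [-3.141, 0.001, -2.786]
force: [0.2, -0.3, 3.8]
width: 0.0395
gripper_force: 25.0
```

>>> arm_command(
  commands=[
    {"tx":0,"ty":0,"tz":-0.08,"twist":0},
    {"tx":0,"ty":0,"tz":-0.16,"twist":0},
    {"tx":0,"ty":0,"tz":-0.26,"twist":0},
    {"tx":0,"ty":0,"tz":-0.36,"twist":0},
    {"tx":0,"ty":0,"tz":-0.46,"twist":0},
    {"tx":0,"ty":0,"tz":-0.56,"twist":0},
    {"tx":0,"ty":0,"tz":-0.64,"twist":0},
    {"tx":0,"ty":0,"tz":-0.664,"twist":0},
  ],
)

```text
t: 13.07
eef_pos: [0.4643, -0.075, 0.2025]
ee_rot: [-3.141, 0.004, -2.786]
force: [0.5, 1.1, -1.2]
width: 0.04
gripper_force: 25.0
```

>>> arm_command(
  commands=[
    {"tx":-0.08,"ty":0.06,"tz":0,"twist":0},
    {"tx":-0.2,"ty":0.14,"tz":0,"twist":0},
    {"tx":-0.32,"ty":0.23,"tz":0,"twist":0},
    {"tx":-0.45,"ty":0.32,"tz":0,"twist":0},
    {"tx":-0.58,"ty":0.41,"tz":0,"twist":0},
    {"tx":-0.71,"ty":0.5,"tz":0,"twist":0},
    {"tx":-0.84,"ty":0.6,"tz":0,"twist":0},
    {"tx":-0.944,"ty":0.672,"tz":0,"twist":0},
  ],
)

```text
t: 13.73
eef_pos: [0.6263, 0.167, 0.1975]
ee_rot: [3.141, -0.002, -2.785]
force: [1.7, -0.4, -1.7]
width: 0.0397
gripper_force: 25.0
```

>>> arm_command(
  commands=[
    {"tx":0,"ty":0,"tz":0.03,"twist":0},
    {"tx":0,"ty":0,"tz":0.1,"twist":0},
    {"tx":0,"ty":0,"tz":0.22,"twist":0},
    {"tx":0,"ty":0,"tz":0.34,"twist":0},
    {"tx":0,"ty":0,"tz":0.46,"twist":0},
    {"tx":0,"ty":0,"tz":0.55,"twist":0},
    {"tx":0,"ty":0,"tz":0.6,"twist":0},
    {"tx":0,"ty":0,"tz":0.62,"twist":0},
  ],
)

```text
t: 14.4
eef_pos: [0.6244, 0.1629, 0.0426]
ee_rot: [-3.14, -0.005, -2.785]
force: [-8.4, -4.0, 23.3]
width: 0.0396
gripper_force: 25.0
```

>>> arm_command(
  commands=[
    {"tx":0,"ty":0,"tz":0,"twist":0},
    {"tx":0,"ty":0,"tz":0,"twist":0},
    {"tx":0,"ty":0,"tz":0,"twist":0},
    {"tx":0,"ty":0,"tz":0,"twist":0},
    {"tx":0,"ty":0,"tz":0,"twist":0},
    {"tx":0,"ty":0,"tz":0,"twist":0},
    {"tx":0,"ty":0,"tz":0,"twist":0},
    {"tx":0,"ty":0,"tz":0,"twist":0},
  ],
  claw=0.65,
)

```text
t: 15.07
eef_pos: [0.6259, 0.1647, 0.0447]
ee_rot: [3.141, 0.0, -2.786]
force: [-0.2, -0.7, 0.6]
width: 0.0571
gripper_force: 0.0
```

>>> arm_command(
  commands=[
    {"tx":0,"ty":0,"tz":-0.06,"twist":0},
    {"tx":0,"ty":0,"tz":-0.14,"twist":0},
    {"tx":0,"ty":0,"tz":-0.24,"twist":0},
    {"tx":0,"ty":0,"tz":-0.34,"twist":0},
    {"tx":0,"ty":0,"tz":-0.44,"twist":0},
    {"tx":0,"ty":0,"tz":-0.54,"twist":0},
    {"tx":0,"ty":0,"tz":-0.6,"twist":0},
    {"tx":0,"ty":0,"tz":-0.62,"twist":0},
  ],
)

```text
t: 15.73
eef_pos: [0.6271, 0.1651, 0.203]
ee_rot: [3.141, 0.005, -2.785]
force: [-0.1, -0.0, -0.1]
width: 0.0573
gripper_force: 0.0
```

>>> arm_command(
  commands=[
    {"tx":0.04,"ty":-0.1,"tz":0,"twist":0},
    {"tx":0.08,"ty":-0.2,"tz":0,"twist":0},
    {"tx":0.12,"ty":-0.32,"tz":0,"twist":0},
    {"tx":0.17,"ty":-0.44,"tz":0,"twist":0},
    {"tx":0.22,"ty":-0.56,"tz":0,"twist":0},
    {"tx":0.27,"ty":-0.68,"tz":0,"twist":0},
    {"tx":0.309,"ty":-0.789,"tz":0,"twist":0},
    {"tx":0.309,"ty":-0.789,"tz":0,"twist":0},
  ],
  claw=0.9,
)

```text
t: 16.4
eef_pos: [0.6211, -0.0514, 0.1986]
ee_rot: [-3.142, -0.002, -2.789]
force: [0.4, 1.3, 0.7]
width: 0.0789
gripper_force: 0.0
```

>>> arm_command(
  commands=[
    {"tx":0,"ty":0,"tz":0.1,"twist":0},
    {"tx":0,"ty":0,"tz":0.2,"twist":0},
    {"tx":0,"ty":0,"tz":0.3,"twist":0},
    {"tx":0,"ty":0,"tz":0.4,"twist":0},
    {"tx":0,"ty":0,"tz":0.5,"twist":0},
    {"tx":0,"ty":0,"tz":0.59,"twist":0},
    {"tx":0,"ty":0,"tz":0.64,"twist":0},
    {"tx":0,"ty":0,"tz":0.664,"twist":0},
  ],
)

```text
t: 17.07
eef_pos: [0.6201, -0.0473, 0.0303]
ee_rot: [3.141, -0.005, -2.786]
force: [-1.0, -0.5, 0.6]
width: 0.0788
gripper_force: 0.0
```

>>> arm_command(
  commands=[
    {"tx":0,"ty":0,"tz":0,"twist":0},
    {"tx":0,"ty":0,"tz":0,"twist":0},
    {"tx":0,"ty":0,"tz":0,"twist":0},
    {"tx":0,"ty":0,"tz":0,"twist":0},
    {"tx":0,"ty":0,"tz":0,"twist":0},
    {"tx":0,"ty":0,"tz":0,"twist":0},
    {"tx":0,"ty":0,"tz":0,"twist":0},
    {"tx":0,"ty":0,"tz":0,"twist":0},
  ],
  claw=0.2,
)

```text
t: 17.73
eef_pos: [0.6225, -0.0472, 0.0342]
ee_rot: [-3.141, 0.001, -2.786]
force: [-0.7, -0.1, 3.2]
width: 0.0397
gripper_force: 25.0
```

>>> arm_command(
  commands=[
    {"tx":0,"ty":0,"tz":-0.08,"twist":0},
    {"tx":0,"ty":0,"tz":-0.16,"twist":0},
    {"tx":0,"ty":0,"tz":-0.26,"twist":0},
    {"tx":0,"ty":0,"tz":-0.36,"twist":0},
    {"tx":0,"ty":0,"tz":-0.46,"twist":0},
    {"tx":0,"ty":0,"tz":-0.56,"twist":0},
    {"tx":0,"ty":0,"tz":-0.64,"twist":0},
    {"tx":0,"ty":0,"tz":-0.664,"twist":0},
  ],
)

```text
t: 18.4
eef_pos: [0.6234, -0.0472, 0.2029]
ee_rot: [-3.14, 0.004, -2.786]
force: [0.8, 0.7, -2.3]
width: 0.0396
gripper_force: 25.0
```

```bash
python3 - <<'E'
from h import *
im=save('scene','sc2.png')
cv2.imwrite('pics/c2.png',cv2.resize(im[80:260,100:400],(750,450))[:,:,::-1]); print(get_state()['eef_pos'])
E
```

```text
[ 0.62323361 -0.0470672   0.20231708]
```

View pics/c2.png

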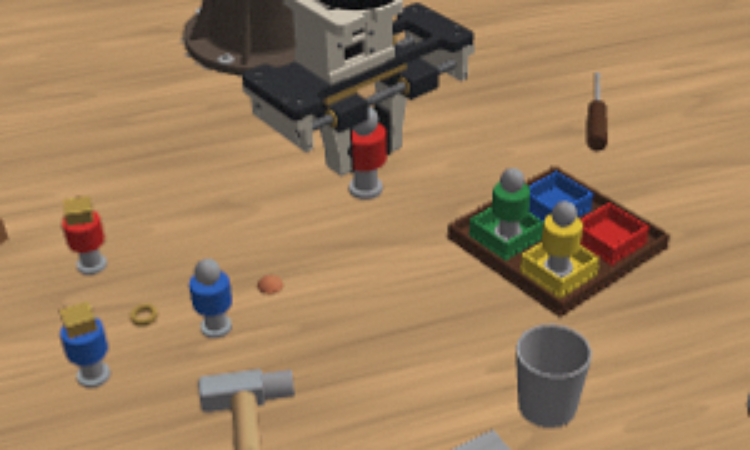

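Yellow is seated at (562,240) in the crop, and red is held upright. I'll place red with a gentler descent, since yellow's touched at 23 N.

>>> arm_command(
  commands=[
    {"tx":-0.02,"ty":0.06,"tz":0,"twist":0},
    {"tx":-0.04,"ty":0.13,"tz":0,"twist":0},
    {"tx":-0.06,"ty":0.21,"tz":0,"twist":0},
    {"tx":-0.08,"ty":0.29,"tz":0,"twist":0},
    {"tx":-0.1,"ty":0.37,"tz":0,"twist":0},
    {"tx":-0.12,"ty":0.45,"tz":0,"twist":0},
    {"tx":-0.14,"ty":0.51,"tz":0,"twist":0},
    {"tx":-0.154,"ty":0.557,"tz":0,"twist":0},
  ],
)

```text
t: 19.12
eef_pos: [0.6089, 0.098, 0.1979]
ee_rot: [3.141, -0.002, -2.785]
force: [-0.2, -0.4, -3.2]
width: 0.0397
gripper_force: 25.0
```

>>> arm_command(
  commands=[
    {"tx":-0.02,"ty":0.08,"tz":0,"twist":0},
    {"tx":-0.04,"ty":0.17,"tz":0,"twist":0},
    {"tx":-0.07,"ty":0.26,"tz":0,"twist":0},
    {"tx":-0.1,"ty":0.36,"tz":0,"twist":0},
    {"tx":-0.13,"ty":0.45,"tz":0,"twist":0},
    {"tx":-0.145,"ty":0.53,"tz":0,"twist":0},
    {"tx":-0.153,"ty":0.557,"tz":0,"twist":0},
    {"tx":-0.153,"ty":0.557,"tz":0,"twist":0},
  ],
)

```text
t: 19.78
eef_pos: [0.5966, 0.242, 0.1984]
ee_rot: [-3.141, -0.001, -2.784]
force: [-0.3, -0.7, -2.0]
width: 0.0396
gripper_force: 25.0
```

>>> arm_command(
  commands=[
    {"tx":0,"ty":0,"tz":0.06,"twist":0},
    {"tx":0,"ty":0,"tz":0.12,"twist":0},
    {"tx":0,"ty":0,"tz":0.2,"twist":0},
    {"tx":0,"ty":0,"tz":0.28,"twist":0},
    {"tx":0,"ty":0,"tz":0.36,"twist":0},
    {"tx":0,"ty":0,"tz":0.43,"twist":0},
    {"tx":0,"ty":0,"tz":0.48,"twist":0},
    {"tx":0,"ty":0,"tz":0.52,"twist":0},
  ],
)

```text
t: 20.45
eef_pos: [0.5966, 0.239, 0.0677]
ee_rot: [-3.141, -0.002, -2.787]
force: [-0.0, -1.0, -2.3]
width: 0.0396
gripper_force: 25.0
```

>>> arm_command(
  commands=[
    {"tx":0,"ty":0,"tz":0.02,"twist":0},
    {"tx":0,"ty":0,"tz":0.04,"twist":0},
    {"tx":0,"ty":0,"tz":0.06,"twist":0},
    {"tx":0,"ty":0,"tz":0.08,"twist":0},
    {"tx":0,"ty":0,"tz":0.09,"twist":0},
    {"tx":0,"ty":0,"tz":0.096,"twist":0},
    {"tx":0,"ty":0,"tz":0.1,"twist":0},
    {"tx":0,"ty":0,"tz":0.1,"twist":0},
  ],
)

```text
t: 21.12
eef_pos: [0.5971, 0.2407, 0.0447]
ee_rot: [3.142, 0.0, -2.786]
force: [0.4, 0.0, -2.0]
width: 0.0393
gripper_force: 25.0
```

>>> arm_command(
  commands=[
    {"tx":0,"ty":0,"tz":0,"twist":0},
    {"tx":0,"ty":0,"tz":0,"twist":0},
    {"tx":0,"ty":0,"tz":0,"twist":0},
    {"tx":0,"ty":0,"tz":0,"twist":0},
    {"tx":0,"ty":0,"tz":0,"twist":0},
    {"tx":0,"ty":0,"tz":0,"twist":0},
    {"tx":0,"ty":0,"tz":0,"twist":0},
    {"tx":0,"ty":0,"tz":0,"twist":0},
  ],
  claw=0.6,
)

```text
t: 21.78
eef_pos: [0.5971, 0.2406, 0.0446]
ee_rot: [3.142, 0.0, -2.786]
force: [-0.1, 0.9, -0.1]
width: 0.0526
gripper_force: 0.0
```

>>> arm_command(
  commands=[
    {"tx":0,"ty":0,"tz":-0.06,"twist":0},
    {"tx":0,"ty":0,"tz":-0.14,"twist":0},
    {"tx":0,"ty":0,"tz":-0.24,"twist":0},
    {"tx":0,"ty":0,"tz":-0.34,"twist":0},
    {"tx":0,"ty":0,"tz":-0.44,"twist":0},
    {"tx":0,"ty":0,"tz":-0.54,"twist":0},
    {"tx":0,"ty":0,"tz":-0.6,"twist":0},
    {"tx":0,"ty":0,"tz":-0.62,"twist":0},
  ],
)

```text
t: 22.45
eef_pos: [0.5983, 0.2412, 0.203]
ee_rot: [3.141, 0.005, -2.785]
force: [-0.6, -0.4, -0.9]
width: 0.0524
gripper_force: 0.0
```

>>> arm_command(
  commands=[
    {"tx":0.04,"ty":-0.1,"tz":0,"twist":0},
    {"tx":0.09,"ty":-0.2,"tz":0,"twist":0},
    {"tx":0.14,"ty":-0.32,"tz":0,"twist":0},
    {"tx":0.19,"ty":-0.44,"tz":0,"twist":0},
    {"tx":0.24,"ty":-0.56,"tz":0,"twist":0},
    {"tx":0.3,"ty":-0.68,"tz":0,"twist":0},
    {"tx":0.33,"ty":-0.76,"tz":0,"twist":0},
    {"tx":0.352,"ty":-0.809,"tz":0,"twist":0},
  ],
)

```text
t: 23.12
eef_pos: [0.5843, 0.018, 0.1989]
ee_rot: [3.141, -0.001, -2.787]
force: [0.7, 1.0, -0.5]
width: 0.053
gripper_force: 0.0
```

>>> arm_command(
  commands=[
    {"tx":0.04,"ty":-0.1,"tz":0,"twist":0},
    {"tx":0.09,"ty":-0.21,"tz":0,"twist":0},
    {"tx":0.14,"ty":-0.33,"tz":0,"twist":0},
    {"tx":0.19,"ty":-0.45,"tz":0,"twist":0},
    {"tx":0.24,"ty":-0.58,"tz":0,"twist":0},
    {"tx":0.3,"ty":-0.72,"tz":0,"twist":0},
    {"tx":0.331,"ty":-0.811,"tz":0,"twist":0},
    {"tx":0.331,"ty":-0.811,"tz":0,"twist":0},
  ],
  claw=0.9,
)

```text
t: 23.78
eef_pos: [0.5776, -0.2021, 0.1985]
ee_rot: [3.141, -0.001, -2.789]
force: [0.5, 0.1, -0.5]
width: 0.0792
gripper_force: 0.0
```

```bash
python3 - <<'E'
from h import *
im=save('scene','sc3.png')
cv2.imwrite('pics/c3.png',cv2.resize(im[80:260,100:400],(750,450))[:,:,::-1]); print(get_state()['eef_pos'],fit_sleeve('scene',im,'blue',(.575,-.197)))
E
```

```text
[ 0.5776223  -0.20042936  0.19848736] (array([ 0.5717114 , -0.19571223]), np.float64(0.23733104892442414))
```

View pics/c3.png

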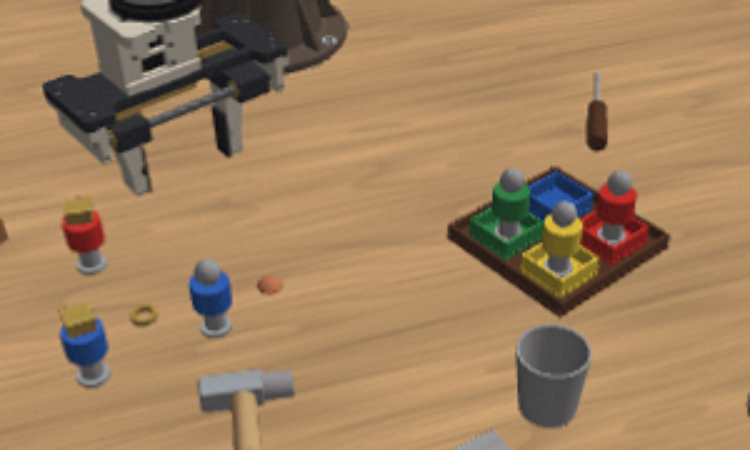

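Red is seated at (617,205) in the crop, and the blue ball punch at (210,295) is free below the gripper. Blue is the last one.

>>> arm_command(
  commands=[
    {"tx":0,"ty":0,"tz":0.1,"twist":0},
    {"tx":0,"ty":0,"tz":0.2,"twist":0},
    {"tx":0,"ty":0,"tz":0.3,"twist":0},
    {"tx":0,"ty":0,"tz":0.4,"twist":0},
    {"tx":0,"ty":0,"tz":0.5,"twist":0},
    {"tx":0,"ty":0,"tz":0.59,"twist":0},
    {"tx":0,"ty":0,"tz":0.64,"twist":0},
    {"tx":0,"ty":0,"tz":0.664,"twist":0},
  ],
)

```text
t: 24.5
eef_pos: [0.5767, -0.1972, 0.0308]
ee_rot: [3.14, -0.003, -2.785]
force: [0.5, 0.0, 0.2]
width: 0.0786
gripper_force: 0.0
```

>>> arm_command(
  commands=[
    {"tx":0,"ty":0,"tz":0,"twist":0},
    {"tx":0,"ty":0,"tz":0,"twist":0},
    {"tx":0,"ty":0,"tz":0,"twist":0},
    {"tx":0,"ty":0,"tz":0,"twist":0},
    {"tx":0,"ty":0,"tz":0,"twist":0},
    {"tx":0,"ty":0,"tz":0,"twist":0},
    {"tx":0,"ty":0,"tz":0,"twist":0},
    {"tx":0,"ty":0,"tz":0,"twist":0},
  ],
  claw=0.2,
)

```text
t: 25.17
eef_pos: [0.5784, -0.1986, 0.0341]
ee_rot: [-3.141, 0.001, -2.786]
force: [-1.3, 1.2, 3.4]
width: 0.0397
gripper_force: 25.0
```

>>> arm_command(
  commands=[
    {"tx":0,"ty":0,"tz":-0.08,"twist":0},
    {"tx":0,"ty":0,"tz":-0.16,"twist":0},
    {"tx":0,"ty":0,"tz":-0.26,"twist":0},
    {"tx":0,"ty":0,"tz":-0.36,"twist":0},
    {"tx":0,"ty":0,"tz":-0.46,"twist":0},
    {"tx":0,"ty":0,"tz":-0.56,"twist":0},
    {"tx":0,"ty":0,"tz":-0.64,"twist":0},
    {"tx":0,"ty":0,"tz":-0.664,"twist":0},
  ],
)

```text
t: 25.83
eef_pos: [0.5794, -0.1989, 0.2031]
ee_rot: [-3.139, 0.004, -2.786]
force: [0.3, -0.5, -1.4]
width: 0.0394
gripper_force: 25.0
```

>>> arm_command(
  commands=[
    {"tx":-0.02,"ty":0.08,"tz":0,"twist":0},
    {"tx":-0.04,"ty":0.18,"tz":0,"twist":0},
    {"tx":-0.06,"ty":0.29,"tz":0,"twist":0},
    {"tx":-0.09,"ty":0.4,"tz":0,"twist":0},
    {"tx":-0.12,"ty":0.51,"tz":0,"twist":0},
    {"tx":-0.14,"ty":0.62,"tz":0,"twist":0},
    {"tx":-0.165,"ty":0.73,"tz":0,"twist":0},
    {"tx":-0.186,"ty":0.823,"tz":0,"twist":0},
  ],
)

```text
t: 26.5
eef_pos: [0.549, 0.012, 0.1985]
ee_rot: [3.141, -0.001, -2.786]
force: [-0.1, 0.4, -1.6]
width: 0.0396
gripper_force: 25.0
```

>>> arm_command(
  commands=[
    {"tx":-0.02,"ty":0.11,"tz":0,"twist":0},
    {"tx":-0.05,"ty":0.23,"tz":0,"twist":0},
    {"tx":-0.08,"ty":0.35,"tz":0,"twist":0},
    {"tx":-0.11,"ty":0.48,"tz":0,"twist":0},
    {"tx":-0.14,"ty":0.61,"tz":0,"twist":0},
    {"tx":-0.165,"ty":0.72,"tz":0,"twist":0},
    {"tx":-0.177,"ty":0.792,"tz":0,"twist":0},
    {"tx":-0.177,"ty":0.792,"tz":0,"twist":0},
  ],
)

```text
t: 27.17
eef_pos: [0.5216, 0.2144, 0.1983]
ee_rot: [3.141, -0.001, -2.783]
force: [0.3, 0.3, -1.7]
width: 0.0394
gripper_force: 25.0
```

>>> arm_command(
  commands=[
    {"tx":0,"ty":0,"tz":0.06,"twist":0},
    {"tx":0,"ty":0,"tz":0.12,"twist":0},
    {"tx":0,"ty":0,"tz":0.2,"twist":0},
    {"tx":0,"ty":0,"tz":0.28,"twist":0},
    {"tx":0,"ty":0,"tz":0.36,"twist":0},
    {"tx":0,"ty":0,"tz":0.43,"twist":0},
    {"tx":0,"ty":0,"tz":0.48,"twist":0},
    {"tx":0,"ty":0,"tz":0.52,"twist":0},
  ],
)

```text
t: 27.83
eef_pos: [0.5215, 0.2104, 0.0674]
ee_rot: [-3.141, -0.003, -2.786]
force: [0.0, 0.6, -1.8]
width: 0.0394
gripper_force: 25.0
```

>>> arm_command(
  commands=[
    {"tx":0,"ty":0,"tz":0.02,"twist":0},
    {"tx":0,"ty":0,"tz":0.04,"twist":0},
    {"tx":0,"ty":0,"tz":0.06,"twist":0},
    {"tx":0,"ty":0,"tz":0.08,"twist":0},
    {"tx":0,"ty":0,"tz":0.09,"twist":0},
    {"tx":0,"ty":0,"tz":0.096,"twist":0},
    {"tx":0,"ty":0,"tz":0.1,"twist":0},
    {"tx":0,"ty":0,"tz":0.1,"twist":0},
  ],
)

```text
t: 28.5
eef_pos: [0.5226, 0.2116, 0.0447]
ee_rot: [3.142, 0.0, -2.786]
force: [0.2, -0.1, -2.2]
width: 0.0394
gripper_force: 25.0
```

>>> arm_command(
  commands=[
    {"tx":0,"ty":0,"tz":0,"twist":0},
    {"tx":0,"ty":0,"tz":0,"twist":0},
    {"tx":0,"ty":0,"tz":0,"twist":0},
    {"tx":0,"ty":0,"tz":0,"twist":0},
    {"tx":0,"ty":0,"tz":0,"twist":0},
    {"tx":0,"ty":0,"tz":0,"twist":0},
    {"tx":0,"ty":0,"tz":0,"twist":0},
    {"tx":0,"ty":0,"tz":0,"twist":0},
  ],
  claw=0.6,
)

```text
t: 29.17
eef_pos: [0.5225, 0.2116, 0.0446]
ee_rot: [3.142, 0.0, -2.786]
force: [-0.5, -0.6, -0.6]
width: 0.0523
gripper_force: 0.0
```

>>> arm_command(
  commands=[
    {"tx":0,"ty":0,"tz":-0.06,"twist":0},
    {"tx":0,"ty":0,"tz":-0.14,"twist":0},
    {"tx":0,"ty":0,"tz":-0.24,"twist":0},
    {"tx":0,"ty":0,"tz":-0.36,"twist":0},
    {"tx":0,"ty":0,"tz":-0.5,"twist":0},
    {"tx":0,"ty":0,"tz":-0.64,"twist":0},
    {"tx":0,"ty":0,"tz":-0.78,"twist":0},
    {"tx":0,"ty":0,"tz":-0.8,"twist":0},
  ],
)

```text
t: 29.83
eef_pos: [0.5251, 0.2127, 0.2516]
ee_rot: [3.14, 0.01, -2.785]
force: [1.4, 0.9, 1.3]
width: 0.0525
gripper_force: 0.0
```

```bash
python3 - <<'E'
from h import *
im=save('scene','sc4.png')
cv2.imwrite('pics/c4.png',cv2.resize(im[80:260,100:400],(750,450))[:,:,::-1]); s=get_state(); print(s['eef_pos'],s['t'])
E
```

```text
[0.5244371  0.21262161 0.24972229] 29.8833
```

View pics/c4.png

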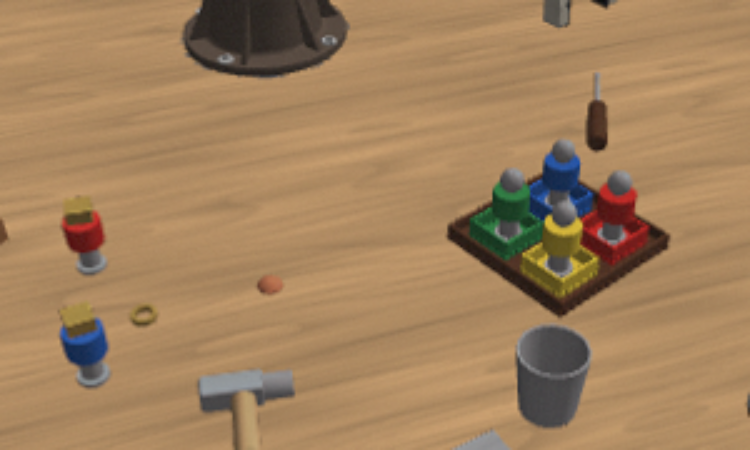

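All four ball punches stand in the wells of their own colour (510,200; 560,175; 562,240; 617,205), and the brass squares at (83,235) and (85,340) haven't moved.

```bash
python3 -c "
from station import *
print(job_done())"
```

```text
the job is handed in; nothing more can be done
None
```

All four ball-headed punches stand upright in the wells matching their sleeves, the two square-headed ones were left standing where they were, and the job was handed in at about 30 s of the 106 s limit.

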